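Put the spice tins and box back on their rack pads

ROBOT

A 6-joint arm with a two-finger parallel gripper is mounted at the origin on the work surface. World frame = base frame: x ahead of the robot, y to its left, z up, the work surface at z = 0. Lengths are in m, angles in rad, forces in N, time in s.
With the tool pointing down it reaches from about 0.35 to 0.85 m from the base axis. Payload 8.1 kg.
Tool frame: the origin (TCP) lies on the centre line of the jaws, within the pads' length; the fingertips stand 11 mm ahead of it and the grasp point (between the pads) lies 8 mm behind it (tip_reach is the z of the fingertips in the tool frame, in m); z points along the fingers, y is the direction in which the jaws open and shut (so a half turn about z gives the same grasp; the last joint's range is limited). The gripper opens to 93 mm and grips with 3 to 60 N. Pads are 15 mm wide; open, the fingers measure 128 mm over their backs; the gripper's body (75 mm by 188 mm) begins 65 mm behind the grasp point.
Start: joints at [-1.342, 0.13, 1.488, -0, 1.523, -0.085], TCP at [0.185, -0.571, 0.23] pointing down, gripper open.
Joint ranges: [-2.96, 2.96], [-0.89, 2.26], [0.02, 2.5], [-1.34, 4.48], [0, 2.73], [-2.66, 2.66]. Speed limits (rad/s): [2.39, 2.39, 2.79, 3.14, 3.14, 3.14].

INTERFACE

Orientations are given as a rotation vector (axis times angle).
In Python, from plant import read_state, read_camera, camera_params, close_job, silhouettes, tip_of, tip_reach gives the robot as it stands.
- The arm moves only by the shell command python3 -m creep 'ROWS' [FORCE]. ROWS is JSON, a list of rows, each a list of 5 numbers: the shift along the tool's x, y, z in m, then the turn about the tool's z in rad, then the closure in counts, from 0 (fully open) to 255 (shut). In form: [[dx, dy, dz, twist, gripper], ...]. A call has 1 to 12 rows; each row shifts and turns the commanded pose from where the row before left it, along the tool's axes as they then stand; what a row does not reach is not made up. A row lasts 1/12 s, in which the tool goes at most 41.7 mm and 7.16 degrees, less where a joint would pass 70% of its speed; a pose out of reach is approached as far as the arm can. A call is refused whole if a number of a shift passes 0.0417 or a number of a turn 0.125, either way. A call with a gripper value outside its range is refused whole. The fingers move at their own pace and stop on an object; FORCE is the grip in N (left out, the last holds). Time passes only in rows, so rows that do not move let the fingers close. It gives the time, the measured TCP pose, the force and the opening at its end, in the units of the state.
- read_state(): the state, without advancing time (a new reading comes with each control period).
- read_camera(name): name is "scene" or "top"; returns the picture (480x640x3 uint8, red, green, blue); there is no depth.
- camera_params(name): a dict with "fov_y" (degrees; the focal length in pixels is half the picture's height over the tangent of half this angle, whatever the lens; pixels are square), "cx", "cy" (the principal point, pixels), "position" and "rotation" of the camera in the world. Camera axes: x right, y down, z forward; pixel columns grow to the right and rows downward; lengths in m; the calibration is good to about 2 mm. A picture is of the moment at which its call begins. camera_params takes no time and is no camera call.
- close_job(): hands the job in, once; it reports no verdict.
Trained networks look in the newest picture that a camera, given by its name, has taken for a name from the list of things; names that differ only in an ending like _2 or _b are one class to them, and where a whole thing is asked for, a point or a joint stands for the part that bears it (a point fixed in the world has none). Each returns a list of dicts, best first, with "confidence" (0 to 1); they miss things now and then, are a little off and sometimes report something else, mostly with a low value. They report only what shows in the picture. A call takes as long as a camera call. They do not tell look-alikes from the thing itself.
- silhouettes(camera, query): "region" (480x640 bool, what is visible of it) and "pixel" ([column, row] in pixels, amid what is visible of it).
- tip_of(camera, query): "pixel" ([column, row] in pixels: a listed point, or the origin of a listed thing).
The state is a dict: "t": time; "q": joint angles; "dq": joint speeds; "joint_torque": joint torques, N m; "tool_pos": TCP position; "orientation": TCP orientation; "force": force on the tool from outside, world axes, zero at the start; "wrist_torque": the same for the moment, N m; "opening": finger opening in m.
Only numpy, scipy, OpenCV 4.12 (cv2) and the standard library are available. Lean on these libraries where they do the work, as an engineer would, in place of code of your own. Each camera call takes 0.05 s, during which the arm holds its last target.

TASK

Put each spice tin, and the small blue-lidded box, back on the steel rack on the pad of its own colour, upright and centred on the pad, the box lying lengthwise with its pad. Fill the middle tray first (yellow tin and box, in either order), and only then bring the red and green tins to the front tray. Leave the glass tumbler and the wooden ladle where they are.

Things in the scene. Friction and masses are not known exactly. Their poses are not given: they have to be found in the camera images.
- tin_red_center (a point): red spice tin: upright steel cylinder with red lid and red band, 52 mm diameter, 80 mm tall, about 0.16 kg, standing loose on the counter; this point is its centre, half-way up (40 mm above its underside), z up; its yaw means nothing. It belongs on the red pad.
- tin_green_center (a point): green spice tin: upright steel cylinder with green lid and green band, 56 mm diameter, 64 mm tall, about 0.16 kg, standing loose on the counter; this point is its centre, half-way up (32 mm above its underside), z up; its yaw means nothing. It belongs on the green pad.
- tin_yellow_center (a point): yellow spice tin: upright steel cylinder with yellow lid and yellow band, 48 mm diameter, 72 mm tall, about 0.16 kg, standing loose on the counter; this point is its centre, half-way up (36 mm above its underside), z up; its yaw means nothing. It belongs on the yellow pad.
- lidbox_center (a point): Small plastic box, white with a closed blue lid (the lid does not come off), 72 mm long (its x axis) by 46 mm wide (its y axis) by 48 mm tall, about 0.14 kg, loose on the counter; this point is its centre, 24 mm above its underside; z up. Either end may point forward. It belongs on the blue rectangular pad.
- pad_red: Fixed red round pad, 72 mm diameter, 3 mm thick, on the rack's front tray; origin at the centre of its underside, on the tray floor 20 mm above the counter; z up; x roughly along the rack's depth (away from the robot), y along the tray. The fixed steel rack has three trays rising like stairs away from the robot, floors 20, 50, 80 mm up.
- pad_green: Fixed green round pad, 72 mm diameter, 3 mm thick, on the rack's front tray; origin at the centre of its underside, on the tray floor 20 mm above the counter; z up; x roughly along the rack's depth (away from the robot), y along the tray. Each tray is 100 mm deep, 270 mm wide, with a 5 mm rim; trays 105 mm apart in depth; pads of a tray about 130 mm apart.
- pad_yellow: Fixed yellow round pad, 72 mm diameter, 3 mm thick, on the rack's middle tray; origin at the centre of its underside, on the tray floor 50 mm above the counter; z up; x roughly along the rack's depth (away from the robot), y along the tray. The top tray is already full of white- and black-lidded tins 35 mm tall (part of the rack). Fingers spread along y clear the next tray.
- pad_blue: Fixed blue rectangular pad, 84 mm long (x axis, roughly along the rack's depth) by 58 mm wide (y axis, roughly along the tray), 3 mm thick, on the middle tray of the rack; origin at the centre of its underside, on the tray floor 50 mm above the counter; top face 3 mm above the origin; z up.
- tumbler_center (a point): Bystander: glass tumbler, 68 mm across, 100 mm tall, standing loose; this point is its centre, 50 mm up. Leave it alone. (A fixed aluminium couscous pot with lid, 216 mm across plus side handles (270 mm), 180 mm tall, stands beyond it at the far right corner of the work.)
- ladle: Bystander: wooden ladle, 220 mm long, lying flat on the counter just beyond the tins, roughly along y; origin at mid-length on its underside, x along it. Leave it alone.
Things that resemble listed ones, but are neither listed nor needed, are in the scene too. Several things look just like the part that bears tin_yellow_center: the one meant starts nearest to the robot's base.

How it is judged:
On the way, in this order (a step that is already met when the one before it is completed fails the run):
1. the yellow tin and the box stand on their pads on the middle tray, released, while the red and green tins are not yet on theirs (horizontal distance between tin_yellow_center and pad_yellow below 0.013 m and z of tin_yellow_center in the frame of pad_yellow between 0.035 and 0.044 m and angle between each of tin_yellow_center, lidbox_center's own z axis and vertical below 0.1 rad and horizontal distance between lidbox_center and pad_blue below 0.013 m and z of lidbox_center in the frame of pad_blue between 0.023 and 0.032 m and angle between the x axis of lidbox_center and the x axis of pad_blue, either way round below 0.2 rad and horizontal distance between tin_red_center and pad_red above 0.05 m and horizontal distance between tin_green_center and pad_green above 0.05 m and contact force between the fingers and tin_yellow below 0.1 N and contact force between the fingers and lidbox below 0.1 N), for 0.2 s.
2. the red and green tins stand on their pads on the front tray (horizontal distance between tin_red_center and pad_red below 0.013 m and z of tin_red_center in the frame of pad_red between 0.039 and 0.048 m and angle between each of tin_red_center, tin_green_center's own z axis and vertical below 0.1 rad and horizontal distance between tin_green_center and pad_green below 0.013 m and z of tin_green_center in the frame of pad_green between 0.031 and 0.04 m), for 0.2 s.
At the end, for the whole second after the job is handed in: Each of the three tins and the box stands upright (within 0.1 rad) on the top face of the pad of its own colour, its centre within 13 mm of the pad's centre seen from above, the box's long axis within 0.2 rad of its pad's long axis (either way round), all at rest and released (all of step 2 and horizontal distance between tin_yellow_center and pad_yellow below 0.013 m and z of tin_yellow_center in the frame of pad_yellow between 0.035 and 0.044 m and angle between each of tin_yellow_center, lidbox_center's own z axis and vertical below 0.1 rad and horizontal distance between lidbox_center and pad_blue below 0.013 m and z of lidbox_center in the frame of pad_blue between 0.023 and 0.032 m and angle between the x axis of lidbox_center and the x axis of pad_blue, either way round below 0.2 rad and linear speed of each of tin_red, tin_green, tin_yellow, lidbox below 0.02 m/s and angular speed of each of tin_red, tin_green, tin_yellow, lidbox below 0.2 rad/s); the robot touches nothing.
It fails at once if the tumbler is shoved more than 30 mm or knocked over (distance of tumbler_center from where it was at the start of the episode above 0.03 m or angle between tumbler_center's own z axis and vertical above 0.5 rad).
It fails at once if the ladle is moved more than 30 mm (distance of ladle from where it was at the start of the episode above 0.03 m).
It also fails if it takes over 115 s, if anything falls off the work surface, if the arm or the gripper's body presses on something with over 40 N, if the wrist force passes 120 N, or if a joint passes its speed limit or range.

## Working session

There is one attempt and no reset: what is moved stays moved. The work goes in short steps, Python scripts to look and compute and a shell command to move; the robot and the scene stay as the last step left them, time stands still between calls to the robot, and variables do not carry over. Pictures are saved under pics/ and viewed, and the job is handed in when it is done.

```bash
ls; mkdir -p pics; python3 - <<'E'
from plant import *
import cv2
s=read_state();print({k:s[k] for k in('t','q','tool_pos','orientation','force','opening')}, tip_reach)
for c in('scene','top'):
    print(c,camera_params(c))
    cv2.imwrite(f'pics/{c}0.png',read_camera(c)[:,:,::-1])
E
```

```text
pics
{'t': 0.0, 'q': array([-1.34236104e+00,  1.31151589e-01,  1.48927530e+00,  1.19652626e-05,
        1.52299382e+00, -8.53893951e-02]), 'tool_pos': array([ 0.18512642, -0.57015093,  0.22859533]), 'orientation': array([-3.10119492e+00, -4.90648295e-01,  1.86370515e-04]), 'force': array([0.57087014, 0.14673211, 0.46647817]), 'opening': 0.09291850574075086} 0.011
scene {'fov_y': 54.55303874636796, 'cx': 313.01054673928616, 'cy': 237.40234859189928, 'position': array([1.07288177, 0.53724278, 0.81242767]), 'rotation': array([-0.85898077, -2.54537056,  1.03129312])}
top {'fov_y': 56.826646310902426, 'cx': 308.5940341087573, 'cy': 235.67811255981417, 'position': array([ 0.46929166, -0.0285412 ,  1.02645171]), 'rotation': array([-2.10327875,  2.17143351, -0.11773038])}
```

View pics/scene0.png

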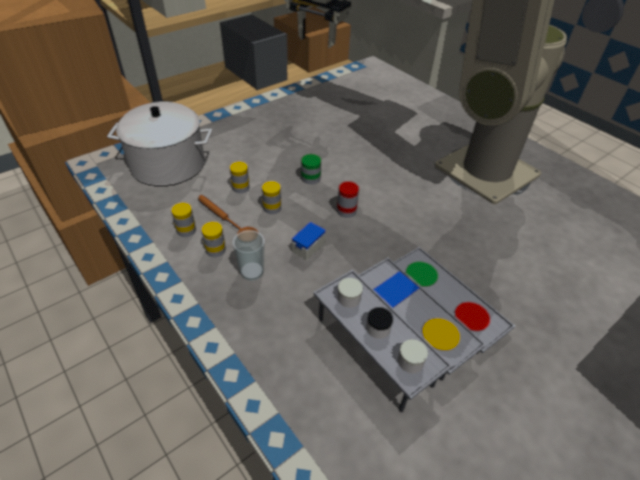

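View pics/top0.png

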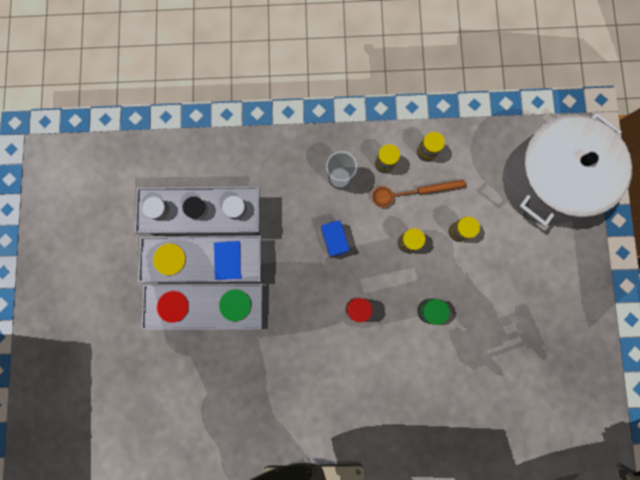

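```bash
cat > h.py <<'E'
import numpy as np, cv2
from scipy.spatial.transform import Rotation as R
from plant import *
def cam(c):
    p=camera_params(c); f=240/np.tan(np.radians(p['fov_y'])/2)
    return f,p['cx'],p['cy'],np.array(p['position']),R.from_rotvec(p['rotation']).as_matrix()
def ray(c,px):
    f,cx,cy,o,M=cam(c); d=M@np.array([(px[0]-cx)/f,(px[1]-cy)/f,1.]); return o,d/np.linalg.norm(d)
def proj(c,P):
    f,cx,cy,o,M=cam(c); v=M.T@(np.array(P)-o); return np.array([cx+f*v[0]/v[2],cy+f*v[1]/v[2]])
def plane(c,px,z):
    o,d=ray(c,px); return o+d*(z-o[2])/d[2]
def tri(a,b):
    o1,d1=ray('top',a);o2,d2=ray('scene',b)
    A=np.stack([d1,-d2],1); t=np.linalg.lstsq(A,o2-o1,rcond=None)[0]
    p,q=o1+t[0]*d1,o2+t[1]*d2; return (p+q)/2,np.linalg.norm(p-q)
E
python3 - <<'E'
from h import *
np.set_printoptions(precision=4,suppress=True)
for c in('top','scene'): read_camera(c)
for n in ['tin_red_center','tin_green_center','tin_yellow_center','lidbox_center','pad_red','pad_green','pad_yellow','pad_blue']:
    a=tip_of('top',n);b=tip_of('scene',n)
    print(n,'T',[(np.round(x['pixel'],1).tolist(),round(x['confidence'],2)) for x in a],'S',[(np.round(x['pixel'],1).tolist(),round(x['confidence'],2)) for x in b])
    for x in a:
        r=[tri(x['pixel'],y['pixel']) for y in b]
        if r:
            p,e=min(r,key=lambda u:u[1]); print('   ',p,'gap',round(e,4))
print(read_state()['t'])
E
```

```text
tin_red_center T [([358.7, 308.5], 0.82)] S [([344.3, 197.3], 0.72)]
    [ 0.4446 -0.1112  0.0454] gap 0.0088
tin_green_center T [([433.2, 311.4], 0.7)] S [([311.0, 168.5], 0.82)]
    [ 0.4308 -0.2725  0.0317] gap 0.0018
tin_yellow_center T [([429.9, 146.5], 0.92), ([410.6, 237.9], 0.77), ([463.6, 224.3], 0.73), ([386.4, 157.6], 0.64)] S [([213.6, 238.7], 0.79), ([237.8, 177.6], 0.77), ([269.3, 194.6], 0.55)]
    [ 0.7225 -0.2188  0.1899] gap 0.0766
    [ 0.5941 -0.231   0.0477] gap 0.0049
    [ 0.6191 -0.3495  0.0396] gap 0.002
    [ 0.781  -0.1877  0.0388] gap 0.0009
lidbox_center T [([332.7, 238.2], 0.56)] S [([307.9, 242.9], 0.94)]
    [ 0.6024 -0.0595  0.0205] gap 0.0041
pad_red T [([420.1, 190.1], 0.75), ([169.6, 303.4], 0.64)] S [([471.3, 314.0], 0.96)]
    [0.6145 0.0839 0.2704] gap 0.5638
    [0.466  0.3091 0.0356] gap 0.0041
pad_green T [([238.1, 305.6], 0.88)] S [([419.7, 275.2], 0.69)]
    [0.4555 0.1618 0.0094] gap 0.0015
pad_yellow T [([169.4, 260.9], 0.55)] S []
pad_blue T [([226.6, 259.5], 0.97), ([433.2, 310.9], 0.35)] S [([395.4, 290.4], 0.79), ([349.6, 197.3], 0.27)]
    [0.5579 0.1789 0.0502] gap 0.0016
    [ 0.3919 -0.2384 -0.0425] gap 0.1247
1.0
```

```bash
python3 - <<'E'
from h import *
from scipy.optimize import least_squares
np.set_printoptions(precision=4,suppress=True)
im={c:read_camera(c) for c in('top','scene')}
np.savez('im0.npz',**im)
hsv={c:cv2.cvtColor(cv2.GaussianBlur(im[c],(3,3),0),cv2.COLOR_RGB2HSV) for c in im}
rng={'red':[(0,8),(172,180)],'green':[(45,85)],'yellow':[(18,32)],'blue':[(105,125)]}
bl={}
for k,rs in rng.items():
  for c in im:
    H=hsv[c]; m=np.zeros(H.shape[:2],np.uint8)
    for a,b in rs: m|=cv2.inRange(H,(a,150,50),(b,255,255))
    n,l,st,ce=cv2.connectedComponentsWithStats(m)
    bl[k,c]=[(ce[i],st[i,4],st[i,:4].tolist()) for i in range(1,n) if st[i,4]>60]
    print(k,c,[(np.round(x[0],1).tolist(),int(x[1]),x[2]) for x in bl[k,c]])
E
```

```text
red top [([172.3, 306.4], 751, [157, 291, 31, 31]), ([359.3, 309.5], 476, [347, 298, 25, 24])]
red scene [([348.2, 189.3], 249, [339, 182, 19, 16]), ([346.4, 209.4], 68, [338, 205, 18, 8]), ([472.4, 315.6], 705, [455, 302, 35, 29])]
green top [([234.6, 304.8], 722, [220, 290, 30, 31]), ([435.8, 311.4], 506, [423, 300, 26, 24])]
green scene [([310.7, 161.4], 213, [302, 155, 18, 14]), ([422.3, 273.1], 507, [407, 262, 30, 24])]
yellow top [([433.5, 142.1], 367, [423, 132, 22, 21]), ([388.7, 154.7], 365, [378, 144, 22, 22]), ([467.9, 227.3], 403, [457, 217, 23, 22]), ([413.5, 239.1], 410, [402, 228, 24, 23]), ([168.9, 258.9], 775, [154, 244, 31, 31])]
yellow scene [([238.4, 168.2], 212, [230, 161, 18, 15]), ([270.7, 188.4], 239, [262, 181, 18, 16]), ([239.7, 185.2], 72, [232, 182, 16, 7]), ([181.4, 210.5], 276, [172, 202, 20, 18]), ([271.4, 205.7], 78, [263, 202, 17, 8]), ([211.7, 230.2], 300, [202, 222, 20, 18]), ([185.4, 228.2], 87, [176, 224, 18, 8]), ([215.0, 248.6], 86, [206, 244, 18, 9]), ([440.8, 333.6], 918, [422, 318, 38, 32])]
blue top [([334.9, 238.1], 660, [322, 221, 28, 35]), ([227.0, 260.0], 925, [214, 241, 27, 38])]
blue scene [([308.0, 235.2], 463, [293, 223, 32, 25]), ([396.1, 288.6], 808, [375, 272, 43, 35])]
```

```bash
python3 - <<'E'
from h import *
from scipy.optimize import least_squares
np.set_printoptions(precision=4,suppress=True)
spec={'tin_red_center':(.052,.08),'tin_green_center':(.056,.064),'tin_yellow_center':(.048,.072)}
ini={'tin_red_center':[.4446,-.1112],'tin_green_center':[.4308,-.2725],'tin_yellow_center':[.594,-.231]}
for c in('top','scene'): read_camera(c)
def hullc(c,pts):
    h=cv2.convexHull(np.array([proj(c,p) for p in pts],np.float32)); m=cv2.moments(h); return np.array([m['m10'],m['m01']])/m['m00'],m['m00']
def cyl(p,D,H):
    t=np.linspace(0,2*np.pi,40)[:-1]
    return [[p[0]+D/2*np.cos(a),p[1]+D/2*np.sin(a),p[2]+s*H/2] for a in t for s in(-1,1)]
out={}
for n in spec:
    S={c:silhouettes(c,n) for c in('top','scene')}
    D,H=spec[n]; p0=np.array(ini[n]+[H/2])
    tgt={}
    for c in S:
        g,_=hullc(c,cyl(p0,D,H))
        best=min(S[c],key=lambda r:np.hypot(*(np.array(r['pixel'])-g)))
        m=best['region'].astype(np.uint8); mm=cv2.moments(m,True); tgt[c]=np.array([mm['m10'],mm['m01']])/mm['m00']
        print(n,c,len(S[c]),best['confidence'],'mask',mm['m00'],'model',hullc(c,cyl(p0,D,H))[1],tgt[c])
    f=lambda p:np.concatenate([hullc(c,cyl(p,D,H))[0]-tgt[c] for c in tgt])
    r=least_squares(f,p0,x_scale=.01); print('  3d',r.x,'res',r.fun)
    g=lambda q:np.concatenate([hullc(c,cyl([*q,H/2],D,H))[0]-tgt[c] for c in tgt])
    r=least_squares(g,p0[:2],x_scale=.01); print('  fixedz',r.x,'res',r.fun)
n='lidbox_center';
for c in('top','scene'):
    for b in silhouettes(c,n):
        m=b['region'].astype(np.uint8); mm=cv2.moments(m,True); print(n,c,b['confidence'],mm['m00'],mm['m10']/mm['m00'],mm['m01']/mm['m00'],cv2.minAreaRect(cv2.findNonZero(m)))
print(read_state()['t'])
E
```

```text
tin_red_center top 1 0.76 mask 526.0 model 531.0728406030685 [358.3992 309.2548]
tin_red_center scene 1 0.57 mask 649.0 model 707.7256107809953 [348.0247 199.0524]Traceback (most recent call last):
  File "<stdin>", line 23, in <module>
    return func(*args, **kwargs)
    result = trf(vector_fun.fun, vector_fun.jac, x0, f0, J0, lb, ub, ftol, xtol,
                 gtol, max_nfev, x_scale, loss_function, tr_solver,
                 tr_options.copy(), verbose, callback=callback_wrapped)
    return trf_no_bounds(
        fun, jac, x0, f0, J0, ftol, xtol, gtol, max_nfev, x_scale,
        loss_function, tr_solver, tr_options, verbose, callback=callback)
    J = jac(x)
    self._update_jac()
    ~~~~~~~~~~~~~~~~^^
    self.J = self.jac_wrapped(xp_copy(self.x), f0=self.f)
             ~~~~~~~~~~~~~~~~^^^^^^^^^^^^^^^^^^^^^^^^^^^^
    J, dct = approx_derivative(
             ~~~~~~~~~~~~~~~~~^
        self.fun,
        ^^^^^^^^^
    ...<2 lines>...
        **self.finite_diff_options,
        ^^^^^^^^^^^^^^^^^^^^^^^^^^^
    )
    ^
    J, _nfev = _dense_difference(fun_wrapped, x0, f0, h,
    
[... 278 characters left out ...]
                          ^^^^^^^
    f = np.atleast_1d(self.fun(x, *self.args, **self.kwargs))
                      ~~~~~~~~^^^^^^^^^^^^^^^^^^^^^^^^^^^^^^
    return np.atleast_1d(self.fun(x))
                         ~~~~~~~~^^^
    return self.f(x, *self.args, **self.kwargs)
           ~~~~~~^^^^^^^^^^^^^^^^^^^^^^^^^^^^^^
  File "<stdin>", line 22, in <lambda>
  File "<stdin>", line 8, in hullc
  File "h.py", line 10, in proj
    f,cx,cy,o,M=cam(c); v=M.T@(np.array(P)-o); return np.array([cx+f*v[0]/v[2],cy+f*v[1]/v[2]])
                ~~~^^^
  File "h.py", line 5, in cam
    p=camera_params(c); f=240/np.tan(np.radians(p['fov_y'])/2)
ValueError: time passes only in moves, steps and waits
```

```bash
python3 - <<'E'
from plant import *
import json
json.dump({c:{k:(v.tolist() if hasattr(v,'tolist') else v) for k,v in camera_params(c).items()} for c in('top','scene')},open('cams.json','w'))
E
python3 - <<'E'
s=open('h.py').read()
s=s.replace("def cam(c):\n    p=camera_params(c);","import json\nCP=json.load(open('cams.json'))\ndef cam(c):\n    p=CP[c];")
s+='''
from scipy.optimize import least_squares
np.set_printoptions(precision=4,suppress=True)
RNG={'red':[(0,8),(172,180)],'green':[(45,85)],'yellow':[(18,32)],'blue':[(105,125)]}
def blobs(img,k,mn=60,v=50,sat=150):
    H=cv2.cvtColor(cv2.GaussianBlur(img,(3,3),0),cv2.COLOR_RGB2HSV); m=np.zeros(H.shape[:2],np.uint8)
    for a,b in RNG[k]: m|=cv2.inRange(H,(a,sat,v),(b,255,255))
    n,l,st,ce=cv2.connectedComponentsWithStats(m)
    return [(ce[i],int(st[i,4]),(l==i).astype(np.uint8)) for i in range(1,n) if st[i,4]>mn]
def hullc(c,pts):
    h=cv2.convexHull(np.array([proj(c,p) for p in pts],np.float32)); m=cv2.moments(h); return np.array([m['m10'],m['m01']])/m['m00'],m['m00']
T=np.linspace(0,2*np.pi,33)[:-1]
def disc(p,D,zs): return [[p[0]+D/2*np.cos(a),p[1]+D/2*np.sin(a),z] for a in T for z in zs]
def boxp(p,L,W,yaw,zs):
    c,s=np.cos(yaw),np.sin(yaw); return [[p[0]+c*u-s*v,p[1]+s*u+c*v,z] for u in(-L/2,L/2) for v in(-W/2,W/2) for z in zs]
def fit(model,tg,p0):
    "model(p)->pts per cam; tg {cam:pixel}"
    f=lambda p:np.concatenate([hullc(c,model(p))[0]-tg[c] for c in tg])
    r=least_squares(f,p0,x_scale=.01); return r.x,r.fun
'''
open('h.py','w').write(s)
E
cat > m.py <<'E'
from h import *
d=np.load('im0.npz')
B={(k,c):blobs(d[c],k) for k in RNG for c in('top','scene')}
def near(k,c,px): return min(B[k,c],key=lambda b:np.hypot(*(b[0]-px)))
for n,k,D,H,a,b in [('red','red',.052,.08,(359,309),(348,189)),('green','green',.056,.064,(436,311),(311,161)),('yel','yellow',.048,.072,(413,239),(271,188))
   ,('yel2','yellow',.048,.072,(468,227),(238,168)),('yel3','yellow',.048,.072,(388,155),(212,230)),('yel4','yellow',.048,.072,(433,142),(181,210))]:
    tg={'top':near(k,'top',a)[0],'scene':near(k,'scene',b)[0]}
    for t in (.014,):
        mod=lambda p:disc(p,D,[p[2],p[2]-t])
        x,f=fit(mod,tg,[*plane('top',tg['top'],H)]); print(n,'3d top',x,f,[(near(k,c,q)[1],round(hullc(c,mod(x))[1])) for c,q in(('top',a),('scene',b))])
    mod=lambda p:disc(p,D,[H,H-t])
    for sub in (['top'],['scene']):
        y,f=fit(mod,{c:tg[c] for c in sub},x[:2]); print('    fixz',sub,y,np.hypot(*y))
for n,k,z,a,b in [('pred','red',.023,(172,306),(472,315)),('pgreen','green',.023,(235,305),(422,273)),('pyel','yellow',.053,(169,259),(441,333)),('pblue','blue',.053,(227,260),(396,288)),('box','blue',.048,(335,238),(308,235))]:
    tg={'top':near(k,'top',a)[0],'scene':near(k,'scene',b)[0]}
    print(n,'tri',*tri(tg['top'],tg['scene']),'top',plane('top',tg['top'],z)[:2],'scene',plane('scene',tg['scene'],z)[:2])
    if k=='blue':
        for c,q in(('top',a),('scene',b)):
            m=near(k,c,q)[2]; ys,xs=np.nonzero(m); P=np.array([plane(c,(u,v),z)[:2] for u,v in zip(xs,ys)],np.float32)*1000
            r=cv2.minAreaRect(P); w,V=np.linalg.eigh(np.cov(P.T)); v=V[:,1]; print('   ',c,np.array(r[0]),r[1],'angle',r[2],'pca yaw deg',np.degrees(np.arctan2(v[1],v[0])))
E
python3 m.py
```

```text
red 3d top [ 0.4411 -0.1075  0.08  ] [ 0.3575 -0.3529  0.6745  0.0821] [(476, 495), (249, 310)]
    fixz ['top'] [ 0.4404 -0.1067] 0.4530955419856197
    fixz ['scene'] [ 0.4422 -0.1088] 0.4553577597838509
green 3d top [ 0.4318 -0.272   0.063 ] [ 0.419  -0.3347  0.5593  0.2213] [(506, 590), (213, 286)]
    fixz ['top'] [ 0.4311 -0.2708] 0.5091352433956438
    fixz ['scene'] [ 0.4332 -0.2726] 0.5118761371076683
yel 3d top [ 0.5887 -0.233   0.0708] [ 0.5376 -0.5782  0.5723  0.3775] [(410, 415), (239, 267)]
    fixz ['top'] [ 0.5873 -0.2315] 0.6313095645548117
    fixz ['scene'] [ 0.5898 -0.2338] 0.6344827244101502
yel2 3d top [ 0.6103 -0.3518  0.0712] [ 0.4779 -0.4887  0.5156  0.2591] [(403, 432), (212, 239)]
    fixz ['top'] [ 0.6092 -0.3504] 0.7027588515721929
    fixz ['scene'] [ 0.6113 -0.3525] 0.7057140810465584
yel3 3d top [ 0.7801 -0.1895  0.0711] [ 0.3559 -0.478   0.5012  0.2924] [(365, 397), (300, 342)]
    fixz ['top'] [ 0.7788 -0.1885] 0.8012503233368865
    fixz ['scene'] [ 0.7809 -0.1901] 0.8037220012975506
yel4 3d top [ 0.805  -0.2901  0.072 ] [ 0.1891 -0.4662  0.4717  0.
[... 423 characters left out ...]
068]
pblue tri [0.5561 0.1777 0.0537] 0.00048348028234943734 top [0.556 0.178] scene [0.5559 0.1772]
    top [556.2649 178.2531] (81.8143539428711, 56.14289093017578) angle 1.361080527305603 pca yaw deg -178.71924665451937
    scene [554.8021 176.3078] (79.25946807861328, 56.60665512084961) angle 0.9767349362373352 pca yaw deg -176.16857230172374
box tri [ 0.5995 -0.0638  0.0411] 0.0036140643515464184 top [ 0.5973 -0.0623] scene [ 0.6049 -0.0598]
    top [597.4667 -62.2616] (74.33255767822266, 45.42997360229492) angle 14.971614837646484 pca yaw deg -164.84059995621487
    scene [606.8051 -59.958 ] (81.65084075927734, 45.22774124145508) angle 16.847705841064453 pca yaw deg -162.82538701621493
```

```bash
cat > go.py <<'E'
# usage: go.py x y z yaw_deg : remaining tool shift
import sys; from h import *
s=read_state(); M=R.from_rotvec(s['orientation']).as_matrix(); p=s['tool_pos']
g=np.array([float(v) for v in sys.argv[1:4]]); yaw=np.arctan2(M[1,0],M[0,0])
print('t',round(s['t'],2),'tcp',p,'yaw',np.degrees(yaw),'tilt',np.degrees(np.arccos(-M[2,2])),'open',round(s['opening'],4),'F',s['force'])
print('tool shift',M.T@(g-p),'twist',yaw-np.radians(float(sys.argv[4])) )
E
python3 -m creep '[[0,0,0,0.105,0],[0,0,0,0.105,0],[0,0,0,0.105,0],[0.0315,-0.0264,0,0,0],[0.0315,-0.0264,0,0,0],[0.0315,-0.0264,0,0,0],[0.0315,-0.0264,0,0,0],[0.0315,-0.0264,0,0,0],[0.0315,-0.0264,0,0,0],[0.0315,-0.0264,0,0,0],[0.0315,-0.0264,0,0,0],[0.0315,-0.0264,0,0,0]]'; python3 go.py .5887 -.2325 .13 0
```

```text
t: 2.3
tool_pos: [0.4703, -0.3319, 0.2299]
orientation: [3.141, -0.002, 0.001]
force: [0.4, -1.3, -0.3]
opening: 0.0929
t 2.3 tcp [ 0.4703 -0.3319  0.2299] yaw -0.07511312234866269 tilt 0.03439705883644959 open 0.0929 F [ 0.3683 -1.3229 -0.2676]
tool shift [ 0.1182 -0.0996  0.0999] twist -0.0013109712964375
```

```bash
python3 -m creep '[[0.0295,-0.0249,0.013,0,0],[0.0295,-0.0249,0.013,0,0],[0.0295,-0.0249,0.013,0,0],[0.0295,-0.0249,0.013,0,0],[0,0,0.03,0,0],[0,0,0.03,0,0],[0,0,0,0,0]]'; python3 go.py .5887 -.2325 .032 0
python3 - <<'E'
from h import *
for c in('scene','top'): cv2.imwrite(f'pics/{c}1.png',cv2.resize(read_camera(c)[100:340,200:520,::-1],(640,480)))
E
```

```text
t: 2.88
tool_pos: [0.5837, -0.2311, 0.1102]
orientation: [-3.137, -0.001, 0.015]
force: [-1.7, -0.1, -1.7]
opening: 0.0931
t 2.88 tcp [ 0.5837 -0.2311  0.1102] yaw 0.02916671359975869 tilt 0.6223464778848129 open 0.0931 F [-1.6936 -0.1071 -1.6869]
tool shift [0.0058 0.0017 0.0781] twist 0.0005090551843019967
```

View pics/scene1.png

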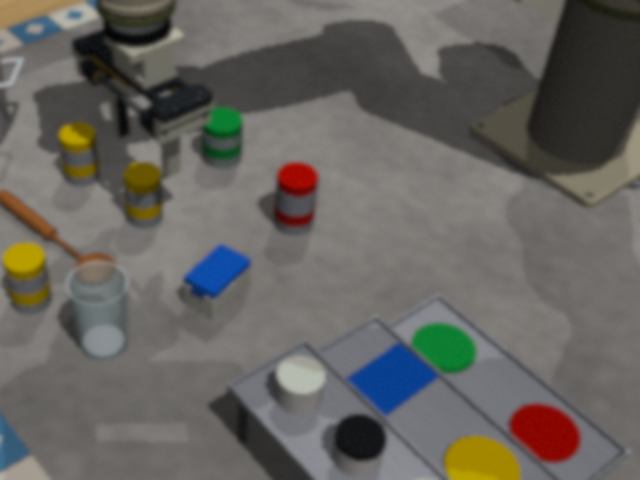

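View pics/top1.png

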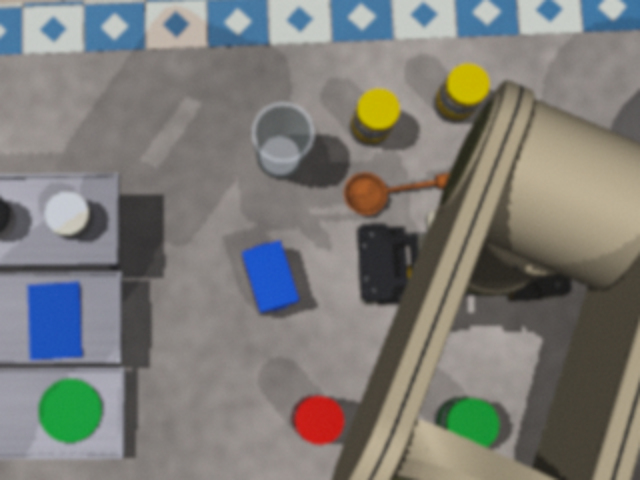

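```bash
python3 -m creep '[[0,0,0.025,0,0],[0,0,0.025,0,0],[0,0,0.018,0,0],[0,0,0.008,0,0],[0,0,0,0,0],[0,0,0,0,0]]'; python3 go.py .5887 -.2325 .032 0
```

```text
t: 3.48
tool_pos: [0.588, -0.2349, 0.0437]
orientation: [3.141, -0.003, 0.003]
force: [0.4, 0.3, -0.5]
opening: 0.0931
t 3.48 tcp [ 0.588  -0.2349  0.0437] yaw -0.1077152463754069 tilt 0.12940617678226884 open 0.0931 F [ 0.3722  0.2589 -0.4627]
tool shift [ 0.0006 -0.0024  0.0117] twist -0.0018799857038477384
```

```bash
python3 -m creep '[[0.001,-0.002,0.008,0,0],[0,0,0.003,0,0],[0,0,0,0,200],[0,0,0,0,200],[0,0,0,0,200],[0,0,0,0,200],[0,0,0,0,200],[0,0,0,0,200],[0,0,0,0,200],[0,0,0,0,200]]' 20; python3 go.py .5887 -.2325 .032 0
```

```text
t: 4.32
tool_pos: [0.5882, -0.2321, 0.0307]
orientation: [3.141, -0.002, 0.0]
force: [0.1, -1.1, -0.6]
opening: 0.0476
t 4.32 tcp [ 0.5882 -0.2321  0.0307] yaw -0.06935908873564954 tilt 0.016595790528501294 open 0.0476 F [ 0.0806 -1.068  -0.5741]
tool shift [ 0.0005  0.0004 -0.0013] twist -0.0012105444646199953
```

```bash
python3 -m creep '[[0,0,-0.015,0,200],[0,0,-0.035,0,200],[0,0,-0.035,0,200],[0,0,-0.035,0,200],[0,-0.025,-0.03,0,200],[-0.002,-0.038,0,0,200],[-0.002,-0.038,0,0,200],[-0.002,-0.038,0,0,200],[-0.002,-0.038,0,0,200],[-0.002,-0.038,0,0,200],[-0.002,-0.038,0,0,200],[-0.002,-0.038,0,0,200]]'
python3 -m creep '[[-0.002,-0.038,0,0,200],[-0.002,-0.038,0,0,200],[-0.002,-0.038,0,0,200],[-0.002,-0.038,0,0,200],[-0.002,-0.038,0,0,200],[0,-0.03,0,0,200],[0,-0.015,0,0,200],[0,0,0,0,200],[0,0,0,0,200]]';  python3 go.py .5633 .3072 .09 0
```

```text
t: 5.32
tool_pos: [0.5738, 0.0608, 0.1804]
orientation: [-3.142, 0.002, 0.001]
force: [0.2, 0.1, -1.0]
opening: 0.0477
t: 6.07
tool_pos: [0.5644, 0.2941, 0.18]
orientation: [3.141, 0.001, -0.001]
force: [-0.3, -0.3, -2.0]
opening: 0.048
t 6.07 tcp [0.5644 0.2941 0.18  ] yaw 0.021223928548286097 tilt 0.07536789938563979 open 0.048 F [-0.2608 -0.2806 -1.9941]
tool shift [-0.001  -0.0131  0.09  ] twist 0.0003704274333756127
```

Move to above the pad and check the held tin against it.

```bash
python3 -m creep '[[-0.001,-0.0132,0.03,0,200],[0,0,0.03,0,200],[0,0,0.013,0,200],[0,0,0,0,200],[0,0,0,0,200]]';  python3 go.py .5633 .3072 .085 0
python3 - <<'E'
from h import *
im={c:read_camera(c) for c in('scene','top')}
for c in im: print(c,[(x[0],x[1]) for x in blobs(im[c],'yellow')])
cv2.imwrite('pics/s2.png',cv2.resize(im['scene'][200:440,300:620,::-1],(640,480)))
cv2.imwrite('pics/t2.png',cv2.resize(im['top'][180:360,60:300,::-1],(640,480)))
E
```

```text
t: 6.48
tool_pos: [0.5635, 0.3055, 0.1071]
orientation: [3.14, -0.004, -0.003]
force: [-0.1, 0.7, -0.9]
opening: 0.0481
t 6.48 tcp [0.5635 0.3055 0.1071] yaw -0.1564991964463722 tilt 0.1423826855089031 open 0.0481 F [-0.0966  0.7087 -0.9386]
tool shift [-0.0001 -0.0017  0.0221] twist -0.0027314262547146043
scene [(array([238.4292, 168.1981]), 212), (array([239.7746, 185.1127]), 71), (array([181.3223, 210.5824]), 273), (array([211.7057, 230.1304]), 299), (array([185.4023, 228.2069]), 87), (array([215.0706, 248.5765]), 85), (array([447.3287, 307.6797]), 359), (array([439.7647, 335.9653]), 663)]
top [(array([433.4973, 142.0956]), 366), (array([388.7025, 154.6722]), 363), (array([467.8539, 227.1889]), 397), (array([152.7846, 250.4462]), 65), (array([170.2136, 270.9223]), 103)]
```

View pics/s2.png

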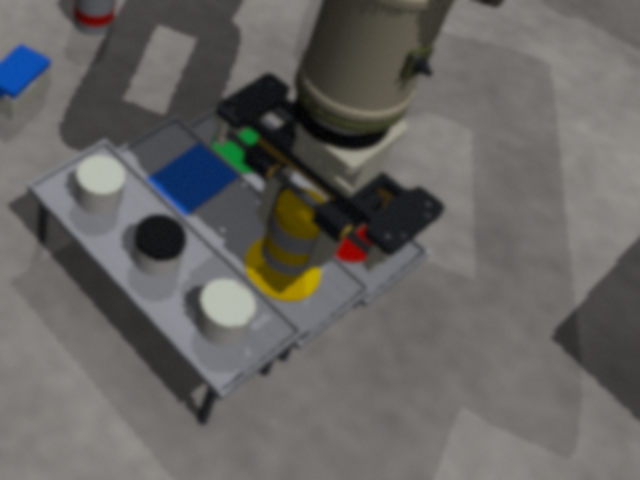

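View pics/t2.png

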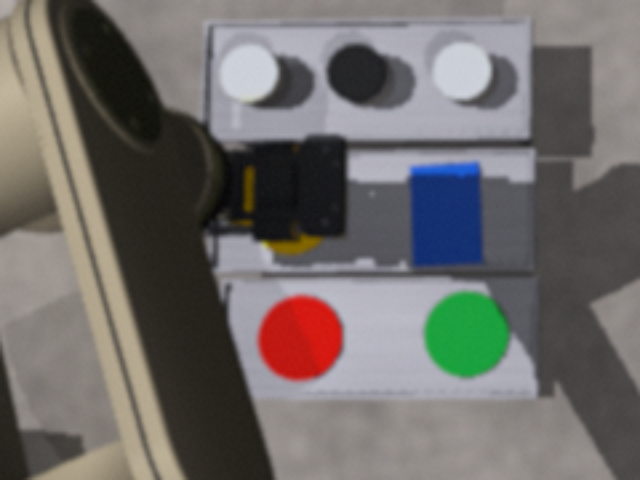

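```bash
python3 - <<'E'
from h import *
for dx,dy in((0,0),(-.01,0)):
  c=lambda z:((proj('scene',[.5633+dx,.3057+dy,z])-[300,200])*2).round(1)
  print('lid top',c(.148),'mid',c(.112),'bottom',c(.076),'pad',((proj('scene',[.5633,.3072,.053])-[300,200])*2).round(1))
E
```

```text
lid top [305.  206.2] mid [295.8 229.9] bottom [287.1 252.1] pad [283.  266.8]
lid top [312.4 200.7] mid [303.  224.4] bottom [294.2 246.8] pad [283.  266.8]
```

```bash
python3 -m creep '[[0,-0.001,0.012,0,200],[0,0,0.006,0,200],[0,0,0.004,0,200],[0,0,0.001,0,200],[0,0,0,0,200],[0,0,0,0,200]]';  python3 go.py .5633 .3072 .0842 0
```

```text
t: 7.08
tool_pos: [0.5638, 0.3083, 0.0847]
orientation: [-3.142, 0.002, 0.0]
force: [0.4, 0.6, -2.6]
opening: 0.0474
t 7.08 tcp [0.5638 0.3083 0.0847] yaw -0.0595078790805973 tilt 0.0023977294629747726 open 0.0474 F [ 0.442   0.5728 -2.6177]
tool shift [-0.0005  0.0011  0.0005] twist -0.001038608420835079
```

```bash
python3 -m creep '[[0,0,0.001,0,200],[0,0,0,0,200],[0,0,0,0,100],[0,0,0,0,0],[0,0,0,0,0],[0,0,0,0,0],[0,0,0,0,0],[0,0,-0.03,0,0],[0,0,-0.04,0,0],[0,0,-0.03,0,0],[0,0,0,0,0]]';  python3 go.py .598 -.063 .18 15
```

```text
t: 8.0
tool_pos: [0.5675, 0.31, 0.1928]
orientation: [-3.136, 0.002, -0.018]
force: [0.7, 0.2, 1.9]
opening: 0.0927
t 8.0 tcp [0.5675 0.31   0.1928] yaw -0.06819554043767435 tilt 0.7174065548525183 open 0.0927 F [0.6533 0.2067 1.8622]
tool shift [0.0308 0.373  0.0112] twist -0.26298962451496377
```

```bash
python3 -m creep '[[0.0033,0.0371,0,0,0],[0.0033,0.0371,0,0,0],[0.0033,0.0371,0,0,0],[0.0033,0.0371,0,0,0],[0.0033,0.0371,0,0,0],[0.0033,0.0371,0,0,0],[0.0033,0.0371,0,0,0],[0.0033,0.0371,0,0,0],[0.0033,0.0371,0,0,0],[0.0033,0.0371,0,0,0],[0,0,0,-0.12,0],[0,0,0,-0.12,0]]'; python3 -m creep '[[0,0,0.03,-0.022,0],[0,0,0.03,0,0],[0,0,0,0,0],[0,0,0,0,0]]';  python3 go.py .598 -.063 .022 15
python3 - <<'E'
from h import *
im={c:read_camera(c) for c in('scene','top')}
for c in im:
  for k in('yellow','blue'): print(c,[(x[0],x[1]) for x in blobs(im[c],k)])
cv2.imwrite('pics/s3.png',im['scene'][:,:,::-1])
cv2.imwrite('pics/t3.png',im['top'][:,:,::-1])
E
```

```text
t: 9.0
tool_pos: [0.5963, -0.0656, 0.1835]
orientation: [3.119, 0.376, 0.0]
force: [0.5, 0.7, 0.1]
opening: 0.0933
t: 9.33
tool_pos: [0.5945, -0.0625, 0.1217]
orientation: [-3.113, -0.408, 0.007]
force: [-0.1, 0.2, 0.7]
opening: 0.0929
t 9.33 tcp [ 0.5945 -0.0625  0.1217] yaw 14.926804815127728 tilt 0.2790384032589801 open 0.0929 F [-0.1021  0.1663  0.6585]
tool shift [0.0037 0.0016 0.0997] twist -0.001277496972627079
scene [(array([238.1756, 168.3073]), 205), (array([239.7746, 185.1127]), 71), (array([181.3223, 210.5824]), 273), (array([211.7367, 230.1133]), 300), (array([185.4023, 228.2069]), 87), (array([214.9651, 248.5814]), 86), (array([449.2556, 314.6463]), 540), (array([439.3676, 336.9322]), 487)]
scene [(array([307.7301, 235.4558]), 452), (array([396.0767, 288.6671]), 808)]
top [(array([433.4973, 142.0956]), 366), (array([388.4196, 152.7413]), 286), (array([467.949 , 227.0179]), 392), (array([164.5273, 257.8844]), 770)]
top [(array([227.0316, 260.0752]), 917), (array([338.0596, 249.3974]), 151)]
```

View pics/s3.png

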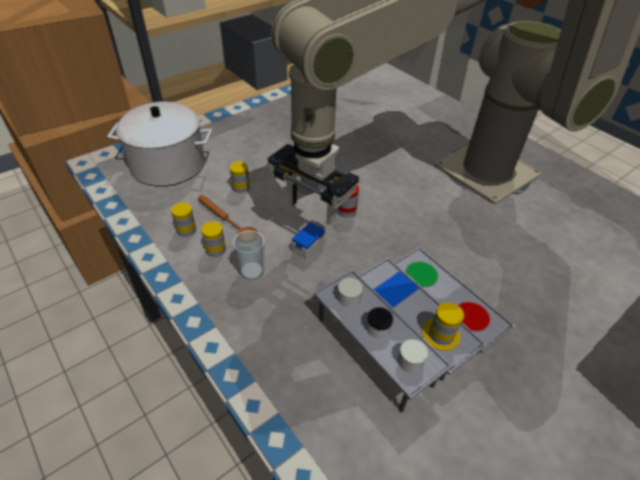

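View pics/t3.png

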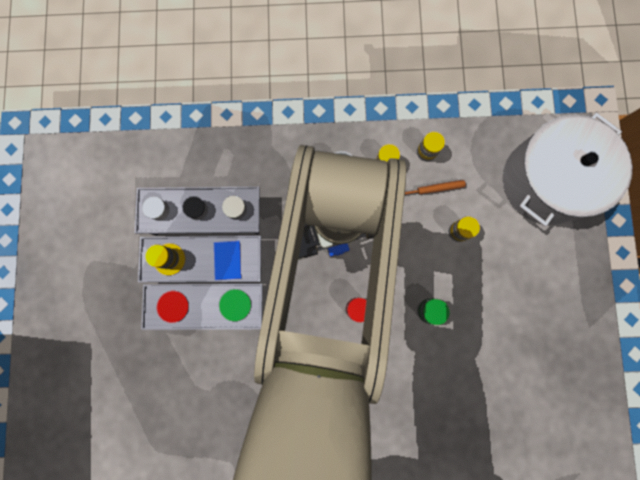

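```bash
python3 -m creep '[[0.002,0,0.03,0,0],[0,0,0.03,0,0],[0,0,0.02,0,0],[0,0,0,0,0],[0,0,0,0,0],[0,0,0,0,0]]';  python3 go.py .598 -.063 .022 15
python3 - <<'E'
from h import *
im={c:read_camera(c) for c in('scene','top')}
c='top'; cv2.imwrite('pics/t4.png',cv2.resize(im['top'][230:290,135:215,::-1],(800,600)))
cv2.imwrite('pics/s4.png',cv2.resize(im['scene'][295:355,410:490,::-1],(800,600)))
p=lambda c,P,o:((proj(c,P)-o)*10).round()
for z,D in((.125,.048),(.053,.072),(.053,.048)):
  print(z,p('top',[.5633,.3072,z],[135,230]),p('scene',[.5633,.3072,z],[410,295]))
E
```

```text
t: 9.93
tool_pos: [0.6003, -0.0625, 0.0466]
orientation: [3.114, 0.409, 0.006]
force: [1.1, -0.8, 0.3]
opening: 0.0928
t 9.93 tcp [ 0.6003 -0.0625  0.0466] yaw 14.949991357975172 tilt 0.22186735217804257 open 0.0928 F [ 1.1122 -0.7841  0.2541]
tool shift [-0.0024 -0.0002  0.0246] twist -0.0008728154577844482
0.125 [222. 256.] [402. 163.]
0.053 [341. 286.] [315. 384.]
0.053 [341. 286.] [315. 384.]
```

View pics/t4.png

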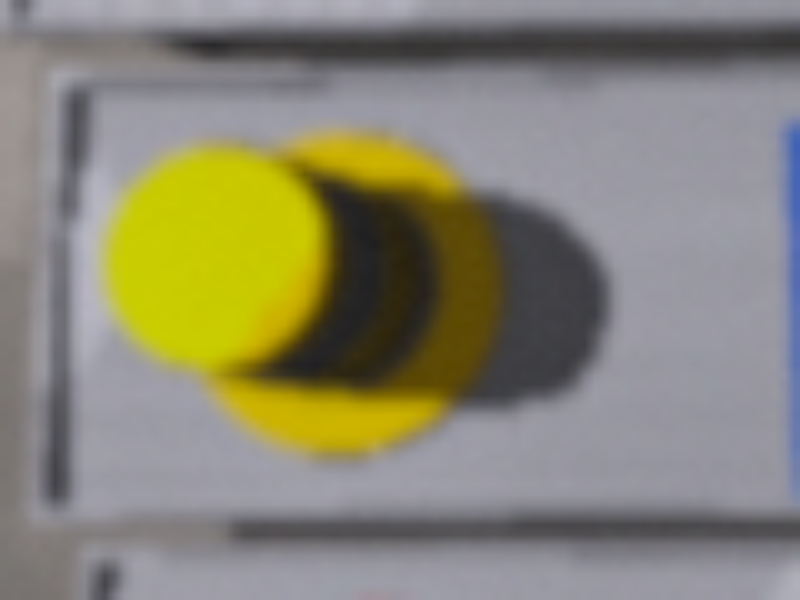

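View pics/s4.png

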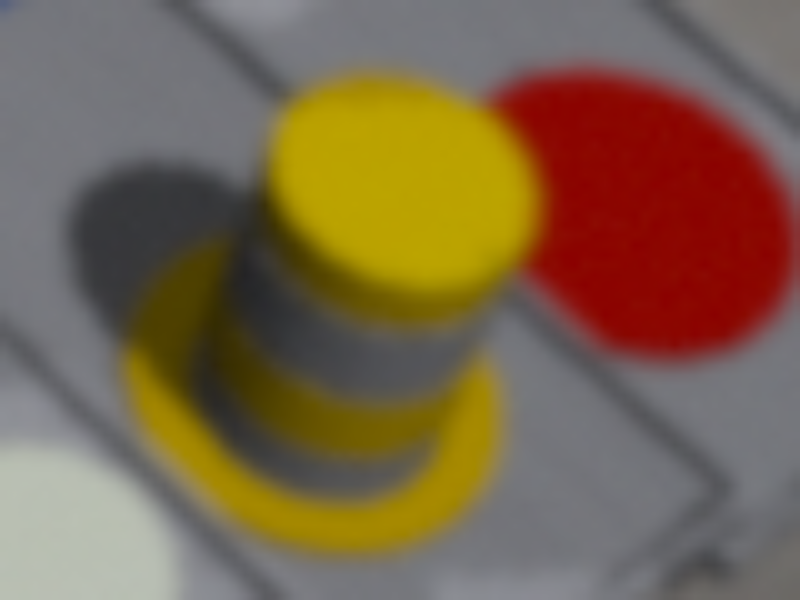

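Yellow tin stands upright, its lid at (218,257) in the zoomed top crop, where a centred tin was predicted at (222,256). Now I'll grip the box.

```bash
python3 -m creep '[[-0.001,0,0.014,0,0],[0,0,0.008,0,0],[0,0,0,0,0],[0,0,0,0,210],[0,0,0,0,210],[0,0,0,0,210],[0,0,0,0,210],[0,0,0,0,210],[0,0,0,0,210],[0,0,0,0,210],[0,0,0,0,210]]' 20;  python3 go.py .598 -.063 .022 15
```

```text
t: 10.95
tool_pos: [0.5975, -0.0626, 0.0218]
orientation: [3.115, 0.409, 0.0]
force: [0.3, 0.0, 0.5]
opening: 0.0459
t 10.95 tcp [ 0.5975 -0.0626  0.0218] yaw 14.944434454896973 tilt 0.0224909997875187 open 0.0459 F [0.2862 0.0301 0.5295]
tool shift [ 0.0004  0.0005 -0.0002] twist -0.0009698017127132141
```

```bash
python3 -m creep '[[0,0,-0.015,0,210],[0,0,-0.035,0,210],[0,0,-0.035,0.113,210],[0,0,-0.035,0.113,210],[-0.0041,-0.0302,-0.03,0,210],[-0.0041,-0.0302,0,0,210],[-0.0041,-0.0302,0,0,210],[-0.0041,-0.0302,0,0,210],[-0.0041,-0.0302,0,0,210],[-0.0041,-0.0302,0,0,210],[-0.0041,-0.0302,0,0,210],[-0.0041,-0.0302,0,0,210]]'
python3 -m creep '[[0,0,0.035,0,210],[0,0,0.03,0,210],[0,0,0.01,0,210],[0,0,0,0,210],[0,0,0,0,210]]'
python3 go.py .556 .1778 .0755 2
python3 - <<'E'
from h import *
im={c:read_camera(c) for c in('scene','top')}
cv2.imwrite('pics/t5.png',cv2.resize(im['top'][210:330,150:310,::-1],(800,600)))
cv2.imwrite('pics/s5.png',cv2.resize(im['scene'][230:350,320:480,::-1],(800,600)))
E
```

```text
t: 11.95
tool_pos: [0.5556, 0.1784, 0.1707]
orientation: [-3.141, -0.055, 0.0]
force: [-0.0, 0.5, -0.7]
opening: 0.0459
t: 12.37
tool_pos: [0.556, 0.1766, 0.0959]
orientation: [3.141, 0.054, -0.002]
force: [-0.9, 0.0, -1.0]
opening: 0.0462
t 12.37 tcp [0.556  0.1766 0.0959] yaw 1.9660725665584815 tilt 0.08057823685024543 open 0.0462 F [-0.8714  0.0403 -0.9763]
tool shift [ 0.0001 -0.0012  0.0204] twist -0.00059214542030573
```

View pics/s5.png

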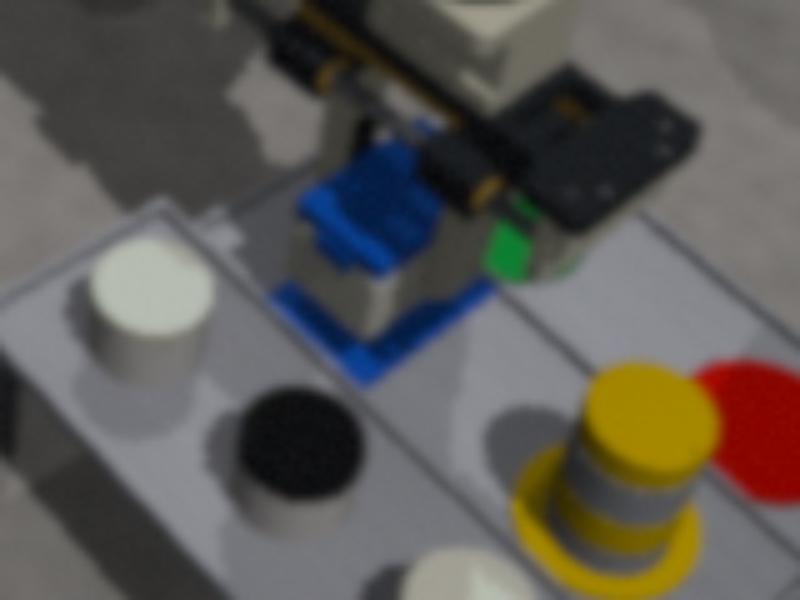

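The scene view shows the box held about 20 mm above its blue pad and aligned with it. Lowering and releasing.

```bash
python3 -m creep '[[0,0,0.01,0,210],[0,0,0.007,0,210],[0,0,0.003,0,210],[0,0,0,0,210],[0,0,0,0,210]]';python3 go.py .556 .1778 .0755 2
```

```text
t: 12.88
tool_pos: [0.556, 0.1769, 0.0756]
orientation: [3.141, 0.054, -0.001]
force: [1.0, 0.4, -1.8]
opening: 0.0458
t 12.88 tcp [0.556  0.1769 0.0756] yaw 1.9863713864825285 tilt 0.03312448420314538 open 0.0458 F [ 1.01    0.3884 -1.8388]
tool shift [-0.     -0.0009  0.0001] twist -0.0002378641783616839
```

```bash
python3 -m creep '[[0,0,0,0,100],[0,0,0,0,0],[0,0,0,0,0],[0,0,0,0,0],[0,0,0,0,0],[0,0,-0.03,0,0],[0,0,-0.04,0,0],[0,0,-0.035,0.0345,0],[-0.0143,0.0356,0,0,0],[-0.0143,0.0356,0,0,0],[-0.0143,0.0356,0,0,0],[-0.0143,0.0356,0,0,0]]'
python3 -m creep '[[-0.0143,0.0356,0,0,0],[-0.0143,0.0356,0,0,0],[-0.0143,0.0356,0,0,0],[-0.0143,0.0356,0,0,0],[0,0,0,0,0],[0,0,0,0,0]]'
python3 go.py .4413 -.1078 .13 0
python3 - <<'E'
from h import *
im={c:read_camera(c) for c in('scene','top')}
cv2.imwrite('pics/t6.png',cv2.resize(im['top'][210:330,150:310,::-1],(800,600)))
cv2.imwrite('pics/s6.png',cv2.resize(im['scene'][230:350,320:480,::-1],(800,600)))
p=lambda c,P,o:((proj(c,P)-o)*5).round()
print(p('top',[.556,.1778,.101],[150,210]),p('scene',[.556,.1778,.101],[320,230]))
E
```

```text
t: 13.88
tool_pos: [0.4984, 0.0335, 0.1812]
orientation: [3.141, 0.002, 0.001]
force: [0.5, -1.3, -0.4]
opening: 0.0931
t: 14.38
tool_pos: [0.4414, -0.1096, 0.1811]
orientation: [3.141, -0.006, 0.001]
force: [1.2, 1.2, 1.1]
opening: 0.0929
t 14.38 tcp [ 0.4414 -0.1096  0.1811] yaw -0.23666428303989392 tilt 0.03990193137448046 open 0.0929 F [1.1913 1.1929 1.0629]
tool shift [-0.0002 -0.0018  0.0511] twist -0.004130570960917923
[361. 241.] [399. 220.]
```

View pics/s6.png

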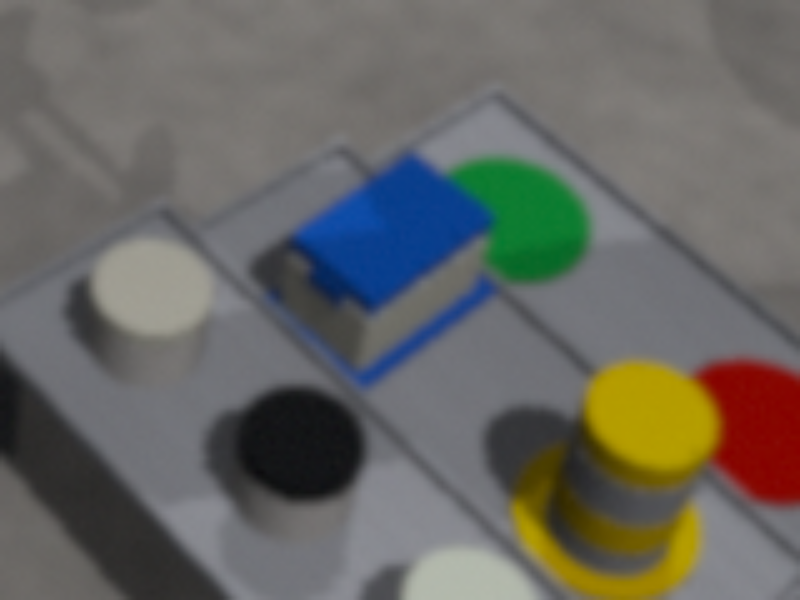

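View pics/t6.png

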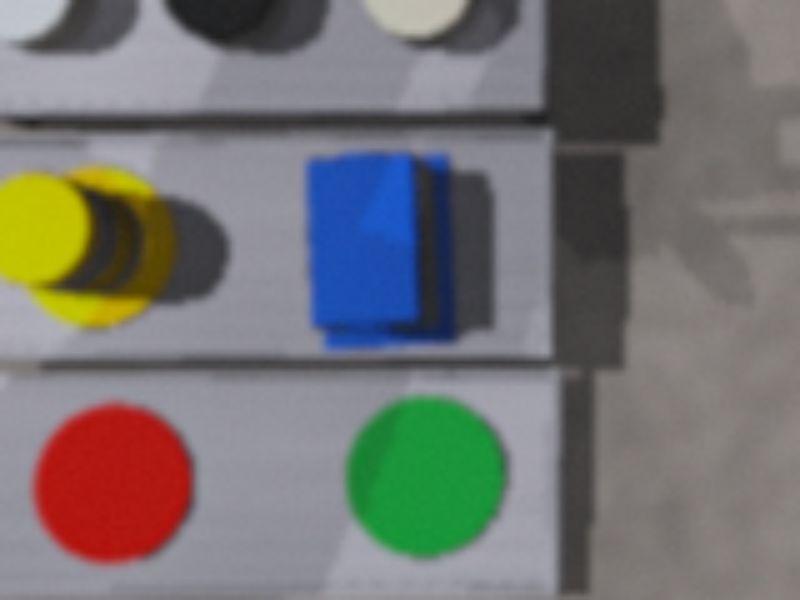

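Box lid centre is at (362,240) in the crop against (361,241) predicted, so the middle tray is filled. Next is the red tin.

```bash
python3 -m creep '[[0,0,0.03,0,0],[0,0,0.03,0,0],[0,0,0.03,0,0],[0,0,0.02,0,0],[0,0,0,0,0],[0,0,0,0,0],[0,0,0,0,0]]'
python3 go.py .4413 -.1078 .037 0
```

```text
t: 15.07
tool_pos: [0.4432, -0.1072, 0.0723]
orientation: [3.141, 0.003, 0.002]
force: [0.1, -0.8, 0.3]
opening: 0.0927
t 15.07 tcp [ 0.4432 -0.1072  0.0723] yaw 0.11151869615644353 tilt 0.08824467279006976 open 0.0927 F [ 0.0547 -0.7809  0.2827]
tool shift [-0.0019  0.0005  0.0353] twist 0.001946368425461085
```

```bash
python3 -m creep '[[-0.001,0,0.02,0,0],[0,0,0.012,0,0],[0,0,0.003,0,0],[0,0,0,0,0],[0,0,0,0,190],[0,0,0,0,190],[0,0,0,0,190],[0,0,0,0,190],[0,0,0,0,190],[0,0,0,0,190],[0,0,0,0,190],[0,0,0,0,190]]' 20
python3 go.py .4413 -.1078 .037 0
```

```text
t: 16.07
tool_pos: [0.441, -0.108, 0.036]
orientation: [3.141, 0.0, 0.0]
force: [-1.4, -0.6, 1.7]
opening: 0.0517
t 16.07 tcp [ 0.441 -0.108  0.036] yaw 0.01332103458665409 tilt 0.014554013741402017 open 0.0517 F [-1.4485 -0.6285  1.6834]
tool shift [ 0.0003 -0.0002 -0.001 ] twist 0.00023249591330915575
```

```bash
python3 -m creep '[[0,0,-0.015,0,190],[0,0,-0.035,0,190],[0,0,-0.035,0,190],[0,0,-0.035,0,190],[0,-0.02,-0.025,0,190],[0.0016,-0.036,0,0,190],[0.0016,-0.036,0,0,190],[0.0016,-0.036,0,0,190],[0.0016,-0.036,0,0,190],[0.0016,-0.036,0,0,190],[0.0016,-0.036,0,0,190],[0.0016,-0.036,0,0,190]]'
python3 -m creep '[[0.0016,-0.036,0,0,190],[0.0016,-0.036,0,0,190],[0.0016,-0.036,0,0,190],[0.0016,-0.0365,0,0,190],[0,0,0.03,0,190],[0,0,0.03,0,190],[0,0,0.02,0,190],[0,0,0,0,190],[0,0,0,0,190]]'
python3 go.py .4583 .3085 .0595 0
python3 - <<'E'
from h import *
im={c:read_camera(c) for c in('scene','top')}
cv2.imwrite('pics/s7.png',cv2.resize(im['scene'][230:380,360:560,::-1],(800,600)))
p=lambda c,P,o:((proj(c,P)-o)*4).round()
for z in(.023,.044,.124): print(p('scene',[.4583,.3085,z],[360,230]))
E
```

```text
t: 17.07
tool_pos: [0.4514, 0.1659, 0.1805]
orientation: [3.141, 0.0, -0.001]
force: [0.7, -0.8, -1.4]
opening: 0.0517
t: 17.82
tool_pos: [0.457, 0.308, 0.0993]
orientation: [3.14, 0.001, -0.006]
force: [-0.1, 0.1, -2.5]
opening: 0.052
t 17.82 tcp [0.457  0.308  0.0993] yaw 0.02012921538034329 tilt 0.2374899850916959 open 0.052 F [-0.0641  0.1252 -2.4604]
tool shift [ 0.0014 -0.0006  0.0398] twist 0.0003513210842300731
[452. 342.]
[463. 318.]
[508. 219.]
```

View pics/s7.png

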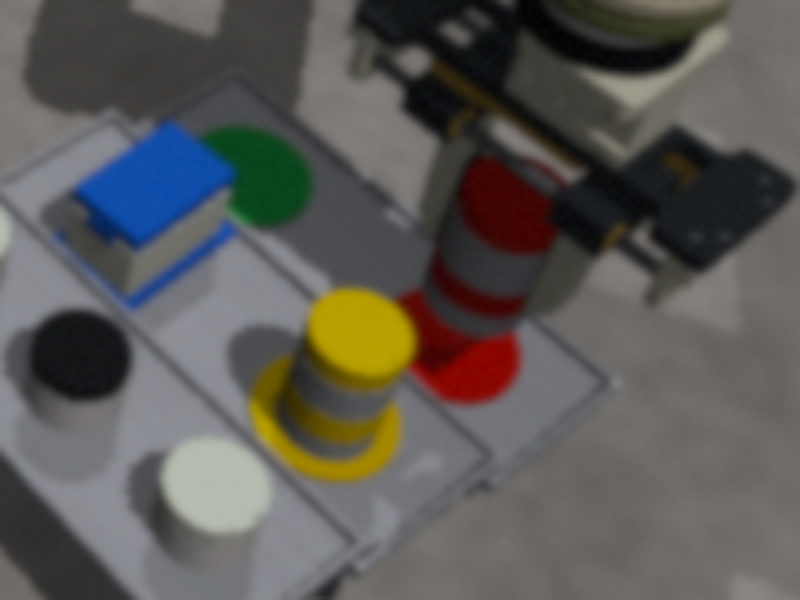

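```bash
python3 -m creep '[[0.0005,0,0.02,0,190],[0,0,0.012,0,190],[0,0,0.006,0,190],[0,0,0,0,190],[0,0,0,0,190]]'; python3 go.py .4583 .3085 .0595 0
```

```text
t: 18.33
tool_pos: [0.4589, 0.3086, 0.0632]
orientation: [3.141, 0.0, -0.0]
force: [0.1, 0.3, -0.7]
opening: 0.0523
t 18.33 tcp [0.4589 0.3086 0.0632] yaw 0.009069682550404305 tilt 0.014904537886860312 open 0.0523 F [ 0.1005  0.2763 -0.6599]
tool shift [-0.0006  0.0001  0.0037] twist 0.00015829582261523168
```

```bash
python3 -m creep '[[0,0,0.0025,0,190],[0,0,0.001,0,190],[0,0,0,0,190],[0,0,0,0,190]]'; python3 go.py .4583 .3085 .0595 0
python3 -m creep '[[0,0,0,0,100],[0,0,0,0,0],[0,0,0,0,0],[0,0,0,0,0],[0,0,0,0,0],[0,0,-0.03,0,0],[0,0,-0.04,0,0],[0,0,-0.04,0,0],[0,0.02,-0.01,0,0],[-0.0018,0.0395,0,0,0],[-0.0018,0.0395,0,0,0],[-0.0018,0.0395,0,0,0]]'
python3 -m creep '[[-0.0018,0.0395,0,0,0],[-0.0018,0.0395,0,0,0],[-0.0018,0.0395,0,0,0],[-0.0018,0.0395,0,0,0],[-0.0018,0.0395,0,0,0],[-0.0018,0.0395,0,0,0],[-0.0018,0.0395,0,0,0],[-0.0018,0.0395,0,0,0],[-0.0018,0.0395,0,0,0],[-0.0018,0.0395,0,0,0],[-0.0018,0.0395,0,0,0],[0,0,0,0,0]]'
python3 go.py .4322 -.2718 .025 0
python3 - <<'E'
from h import *
im={c:read_camera(c) for c in('scene','top')}
cv2.imwrite('pics/s8.png',cv2.resize(im['scene'][230:380,360:560,::-1],(800,600)))
cv2.imwrite('pics/t8.png',cv2.resize(im['top'][210:360,110:310,::-1],(800,600)))
p=lambda c,P,o:((proj(c,P)-o)*4).round()
print(p('top',[.4583,.3085,.103],[110,210]),p('scene',[.4583,.3085,.103],[360,230]))
print([(b[0],b[1]) for b in blobs(im['top'],'green')])
E
```

```text
t: 18.67
tool_pos: [0.4591, 0.3088, 0.0597]
orientation: [-3.141, -0.0, -0.001]
force: [-0.7, -0.3, -1.5]
opening: 0.052
t 18.67 tcp [0.4591 0.3088 0.0597] yaw 0.017559963722416423 tilt 0.02272088172135348 open 0.052 F [-0.7227 -0.2983 -1.546 ]
tool shift [-0.0008  0.0003  0.0002] twist 0.0003064791834869262
t: 19.67
tool_pos: [0.4535, 0.1692, 0.18]
orientation: [-3.141, -0.003, -0.002]
force: [1.2, 0.1, -0.8]
opening: 0.093
t: 20.67
tool_pos: [0.4328, -0.2705, 0.1795]
orientation: [3.139, -0.007, 0.0]
force: [0.0, -0.1, -0.0]
opening: 0.0929
t 20.67 tcp [ 0.4328 -0.2705  0.1795] yaw -0.2538055977078413 tilt 0.1691588167876515 open 0.0929 F [ 0.0487 -0.0572 -0.0398]
tool shift [-0.0006  0.0008  0.1545] twist -0.004429743339994003
[199. 388.] [495. 246.]
[(array([234.6325, 304.8641]), 721)]
```

View pics/s8.png

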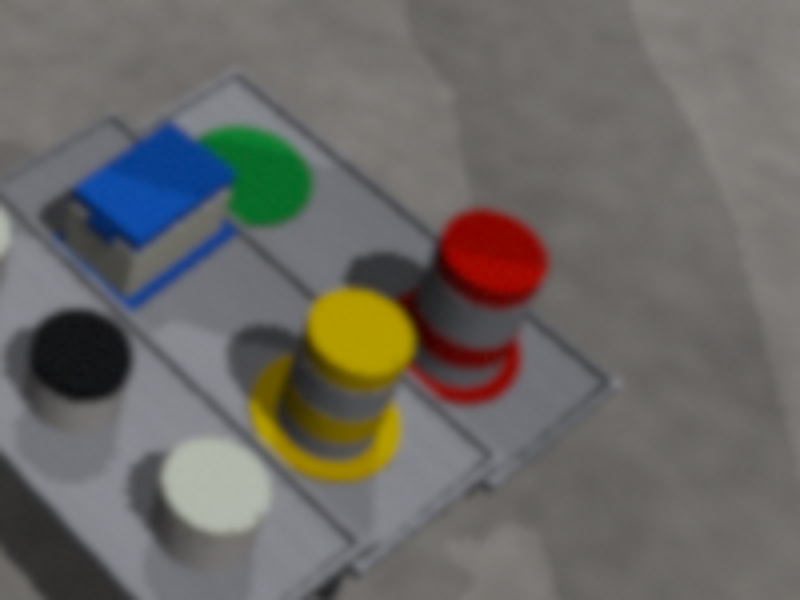

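View pics/t8.png

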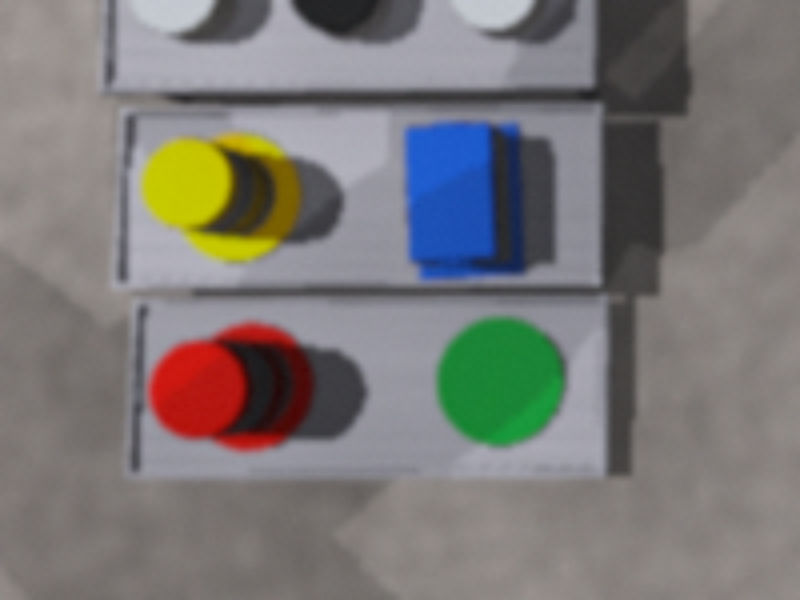

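Red tin's lid at (199,389) against (199,388) predicted: upright and centred. Next is the green tin.

```bash
python3 -m creep '[[0,0,0.03,0,0],[0,0,0.035,0,0],[0,0,0.03,0,0],[0,0,0.025,0,0],[0,0,0,0,0],[0,0,0,0,0],[0,0,0,0,0]]'
python3 go.py .4322 -.2718 .03 0
```

```text
t: 21.35
tool_pos: [0.435, -0.2641, 0.0611]
orientation: [3.141, 0.002, 0.002]
force: [0.9, -0.3, -0.3]
opening: 0.0931
t 21.35 tcp [ 0.435  -0.2641  0.0611] yaw 0.08430545705455232 tilt 0.10135687251585608 open 0.0931 F [ 0.8891 -0.3441 -0.2545]
tool shift [-0.0028  0.0076  0.0311] twist 0.0014714078030006188
```

```bash
python3 -m creep '[[-0.0025,0.0075,0,0,0],[0,0,0.02,0,0],[0,0,0.01,0,0],[0,0,0.001,0,0],[0,0,0,0,180],[0,0,0,0,180],[0,0,0,0,180],[0,0,0,0,180],[0,0,0,0,180],[0,0,0,0,180],[0,0,0,0,180],[0,0,0,0,180]]' 20
python3 go.py .4322 -.2718 .03 0
```

```text
t: 22.35
tool_pos: [0.4316, -0.272, 0.0287]
orientation: [3.141, 0.001, 0.001]
force: [-1.1, 0.6, 3.0]
opening: 0.0554
t 22.35 tcp [ 0.4316 -0.272   0.0287] yaw 0.02168512104960594 tilt 0.0321762923483709 open 0.0554 F [-1.1266  0.6391  2.9919]
tool shift [ 0.0006 -0.0002 -0.0013] twist 0.0003784767610091522
```

```bash
python3 -m creep '[[0,0,-0.015,0,180],[0,0,-0.035,0,180],[0,0,-0.035,0,180],[0,0,-0.035,0,180],[0.0021,-0.0366,-0.018,0,180],[0.0021,-0.0366,0,0,180],[0.0021,-0.0366,0,0,180],[0.0021,-0.0366,0,0,180],[0.0021,-0.0366,0,0,180],[0.0021,-0.0366,0,0,180],[0.0021,-0.0366,0,0,180],[0.0021,-0.0366,0,0,180]]'
python3 -m creep '[[0.0021,-0.0366,0,0,180],[0.0021,-0.0366,0,0,180],[0.0021,-0.0366,0,0,180],[0.0021,-0.0366,0,0,180],[0,0,0.03,0,180],[0,0,0.03,0,180],[0,0,0.01,0,180],[0,0,0,0,180],[0,0,0,0,180],[0,0,0,0,180]]'
python3 go.py .4574 .1673 .052 0
python3 - <<'E'
from h import *
im={c:read_camera(c) for c in('scene','top')}
cv2.imwrite('pics/s9.png',cv2.resize(im['scene'][200:350,340:540,::-1],(800,600)))
E
```

```text
t: 23.35
tool_pos: [0.4476, 0.0227, 0.1662]
orientation: [-3.142, -0.0, 0.0]
force: [0.6, 0.7, -1.2]
opening: 0.0556
t: 24.18
tool_pos: [0.4576, 0.1672, 0.098]
orientation: [-3.141, 0.001, -0.003]
force: [0.1, 0.4, -0.5]
opening: 0.056
t 24.18 tcp [0.4576 0.1672 0.098 ] yaw -0.037575554133555206 tilt 0.11849266922628679 open 0.056 F [ 0.0762  0.4363 -0.5215]
tool shift [-0.0003 -0.0001  0.046 ] twist -0.0006558171378919035
```

View pics/s9.png

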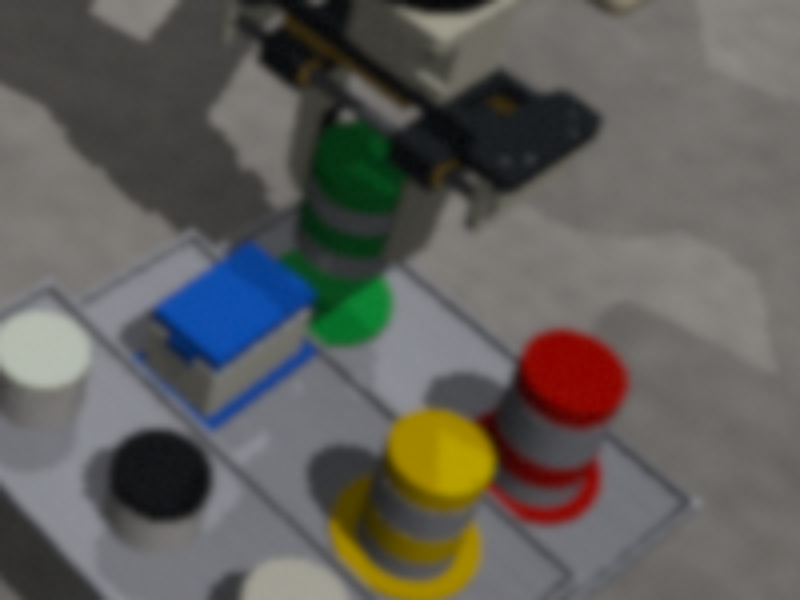

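```bash
python3 -m creep '[[0,0,0.02,0,180],[0,0,0.015,0,180],[0,0,0.008,0,180],[0,0,0.002,0,180],[0,0,0,0,180],[0,0,0,0,180],[0,0,0,0,180]]'; python3 go.py .4574 .1673 .052 0
```

```text
t: 24.87
tool_pos: [0.4572, 0.1675, 0.0523]
orientation: [-3.141, -0.0, -0.002]
force: [0.3, 0.1, -1.2]
opening: 0.056
t 24.87 tcp [0.4572 0.1675 0.0523] yaw 0.008038609437171178 tilt 0.09211654905748275 open 0.056 F [ 0.2778  0.1175 -1.2063]
tool shift [0.0002 0.0002 0.0003] twist 0.0001403002019605253
```

Release, rise and move clear to the right.

```bash
python3 -m creep '[[0,0,0.0005,0,180],[0,0,0,0,110],[0,0,0,0,0],[0,0,0,0,0],[0,0,0,0,0],[0,0,-0.03,0,0],[0,0,-0.04,0,0],[0,0,-0.04,0,0],[0,0.03,-0.02,0,0],[0,0.04,0,0,0],[0,0.04,0,0,0],[0,0.04,0,0,0]]'
python3 -m creep '[[0,0.04,0,0,0],[0,0.04,0,0,0],[0,0.04,0,0,0],[0,0.03,0,0,0],[0,0,0,0,0],[0,0,0,0,0]]'
python3 - <<'E'
from h import *
im={c:read_camera(c) for c in('scene','top')}
cv2.imwrite('pics/sA.png',im['scene'][:,:,::-1])
cv2.imwrite('pics/tA.png',cv2.resize(im['top'][210:360,110:310,::-1],(800,600)))
cv2.imwrite('pics/sB.png',cv2.resize(im['scene'][230:380,360:560,::-1],(800,600)))
p=lambda P:((proj('top',P)-[110,210])*4).round()
print('green',p([.4574,.1673,.087]),'red',p([.4583,.3085,.103]),'yel',p([.5633,.3072,.125]),'box',p([.556,.1778,.101]))
E
```

```text
t: 25.87
tool_pos: [0.4566, 0.0162, 0.1818]
orientation: [3.141, 0.003, 0.003]
force: [0.3, -0.5, 0.2]
opening: 0.0928
t: 26.37
tool_pos: [0.4562, -0.1339, 0.1807]
orientation: [-3.141, 0.005, 0.001]
force: [-0.1, 0.5, -0.2]
opening: 0.0931
green [475. 381.] red [199. 388.] yel [189. 182.] box [449. 192.]
```

View pics/tA.png

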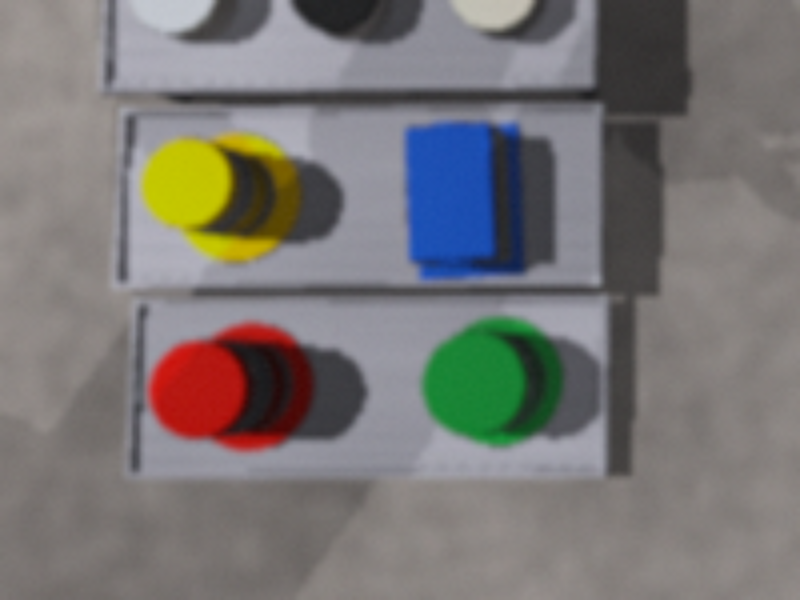

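View pics/sB.png

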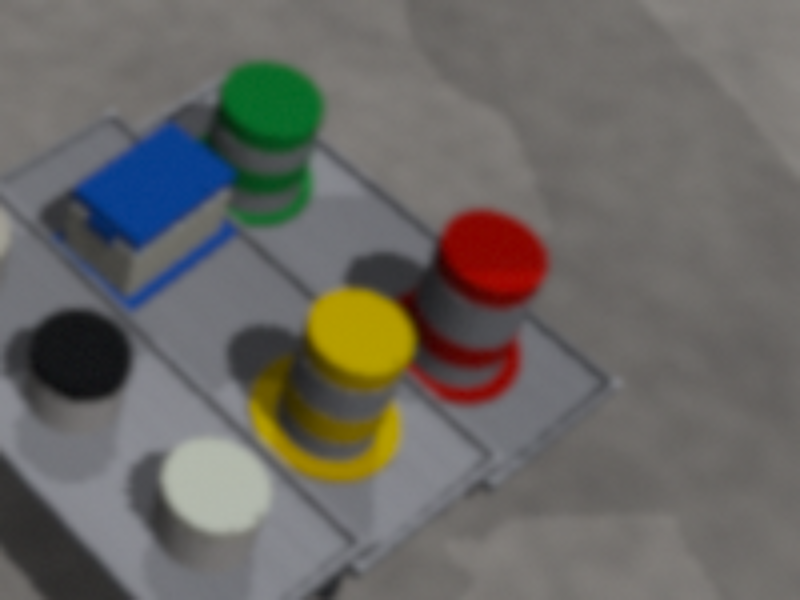

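View pics/sA.png

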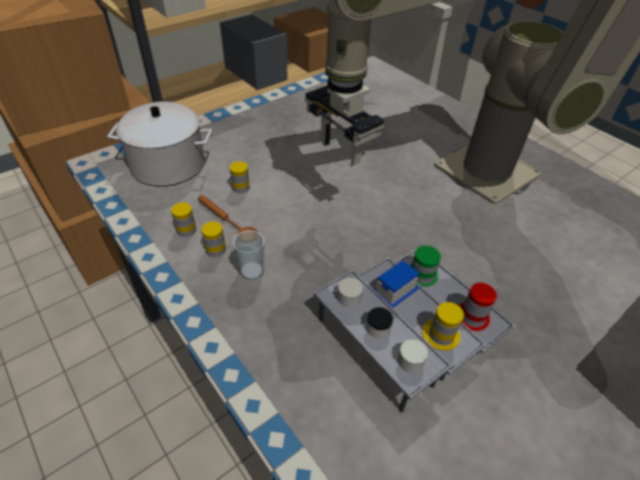

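All four stand on their pads: in the top crop the green lid is at (475,383), red (199,389), yellow (188,184), and the box lid at (450,192). The tumbler and ladle have not moved in the scene view, and the arm is clear.

```bash
python3 -c "
from plant import *
print(read_state()['t']); print(close_job())"
```

```text
26.4667
the job is handed in; nothing more can be done
None
```

I put the yellow tin and then the blue-lidded box on the middle tray. After that I brought the red and green tins to the front tray, and handed the job in at 26.5 s; it reports no verdict.

- **Placement:** in the last top picture all four lid centres lay within about 1–2 mm of where a centred object should appear. In both cameras they looked upright and released, and the box lay along its pad.
- **Which yellow tin:** I took the one nearest the base, 0.63 m away; the next nearest was 0.70 m.
- **Bystanders:** the tumbler and ladle showed no visible movement. I judged this by eye in the scene view and did not measure it.
- **Disagreements:**
  - The trained point finder was up to about 9 mm off between the two views, so I used colour blobs from both cameras instead.
  - The two cameras still differed from each other by about 1–3 mm.
  - The box's triangulated lid height came out at 41 mm rather than 48 mm, because the lid's side showed in one view.
  - The red and green pads measured 141 mm apart, against "about 130 mm" in the text; I used the measured positions.

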